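# Load and prime the wire-tinning dispenser

### The arm

A 6-joint arm with a two-finger parallel gripper is mounted at the origin on the work surface. World frame = base frame: x ahead of the robot, y to its left, z up, the work surface at z = 0. Lengths are in m, angles in rad, forces in N, time in s.
With the tool pointing down it reaches from about 0.35 to 0.85 m from the base axis. Payload 8.1 kg.
Tool frame: the origin (TCP) lies at the very end of the fingers, on their centre line; the grasp point (between the pads) lies 19 mm behind it; z points along the fingers, y is the line along which they close (so a half turn about z gives the same grasp; the last joint's range is limited). The gripper opens to 93 mm and grips with 3 to 60 N. Pads are 15 mm wide; open, the fingers measure 128 mm over their backs; the gripper's body (75 mm by 188 mm) begins 65 mm behind the grasp point.
Start: joints at [-1.327, 0.13, 1.488, -0, 1.523, -0.085], TCP at [0.194, -0.568, 0.219] pointing down, gripper open.
Joint ranges: [-2.96, 2.96], [-0.89, 2.26], [0.02, 2.5], [-1.34, 4.48], [0, 2.73], [-2.66, 2.66]. Speed limits (rad/s): [2.39, 2.39, 2.79, 3.14, 3.14, 3.14].

### API

Orientations are given as a rotation vector (axis times angle).
In Python, from plant import robot gives the robot as it stands.
- The arm moves only by the tool play_rows, never from a script. Its argument "deltas" is one flat list of numbers, 5 for each row, row after row: the shift along the tool's x, y, z in mm, then the turn about the tool's z in degrees, then the finger opening in mm, from 0 to 93. A call has 1 to 10 rows; each row shifts and turns the commanded pose from where the row before left it, along the tool's axes as they then stand; what a row does not reach is not made up. A row lasts 1/12 s, in which the tool goes at most 41.7 mm and 7.16 degrees, less where a joint would pass 70% of its speed; a pose out of reach is approached as far as the arm can. A call with a gripper value outside its range is refused whole. The fingers move at their own pace and stop on an object; "newtons" is the grip in N (left out, the last holds). Time passes only in rows, so rows that do not move let the fingers close. It gives the time, the measured TCP pose, the force, the opening and the grip force at its end, in the units of the state.
- robot.read_state(): the state, without advancing time (a new reading comes with each control period).
- robot.read_camera(name): name is "scene" or "top" or "wrist"; returns a dict with "pixels" (400x640x3 uint8, blue, green, red), "mtx" (3x3 intrinsics, pixels), "D" ([k1, k2, p1, p2, k3] as OpenCV has them; the pictures are not rectified), "eye" and "rotation" of the camera in the world. Camera axes: x right, y up, looking along -z (the intrinsics and any distortion apply to the point x, -y, -z); pixel columns grow to the right and rows downward; lengths in m; the calibration is good to about 2 mm. A picture is of the moment at which its call begins. There is no depth.
- robot.close_job(): hands the job in; it is judged then, once.
The state is a dict: "t": time; "q": joint angles; "dq": joint speeds; "joint_torque": joint torques, N m; "tool_pos": TCP position; "orientation": TCP orientation; "force": force on the tool from outside, world axes, zero at the start; "wrist_torque": the same for the moment, N m; "opening": finger opening in m; "gripper_force": force on a finger pad.
Only numpy, scipy, OpenCV 4.12 (cv2) and the standard library are available. Lean on these libraries where they do the work, as an engineer would, in place of code of your own. Each camera call takes 0.05 s, during which the arm holds its last target. There are 200 camera calls.

### The job

Get the wire-tinning dispenser ready: first slide the solder spool down over its upright spindle until it sits flat on its seat, and let go of it. Then set the round amber flux flask upright in the red sprung ring and, by the flask, press the ring down until its top is level with (or below) the metal rim around it, as one does to prime the feed. Finish while still holding the flask pressed down with the gripper - do not let go - and leave the jar and the black dome where they are.

Things in the scene. Friction and masses are not known exactly. Their poses are not given: they have to be found in the camera images.
- dispenser: The dispenser, fixed to the bench: a blue base plate 110 (x) x 270 (y) x 14 mm thick with the spool spindle at its +y end and the ring cradle at its -y end, their upright axes 150 mm apart. Origin under the plate's centre, z up.
- spindle_seat (a point): Centre of the black seat disc (48 mm across, its face 18 mm above the bench) on which the spool's underside rests, on the spindle's axis. The steel spindle is 12 mm thick and stands 60 mm above this point, its last 6 mm tapering to 4 mm.
- spool: Solder spool, loose, standing on the bench: two black flanges 56 mm across, silvery winding 48 mm across between them, 46 mm tall overall; upper flange 8 mm thick (38 to 46 mm up), lower one 6 mm. A 20 mm bore runs right through, upright. Origin: centre of the underside; z along the bore. About 0.15 to 0.23 kg. It can be gripped across the upper flange from above.
- flask: Closed round flux flask, loose, standing on the bench on a small flat (36 mm across): round amber body 68 mm across, widest 29 mm up, with a straight upright neck and white cap, both 28 mm across, from 60 to 110 mm up. Origin: centre of the underside; z up along the neck. About 0.16 to 0.26 kg. It can be gripped by the neck and cap from above.
- ring_top (a point): Centre of the top face of the red ring of the cradle (inner diameter 54 mm, outer 72 mm, 24 mm tall), moving with it. The round body of the flask sits in the ring's mouth, the flask's underside then about 9 mm below this point. Unpressed it is 74 mm above the bench.
- cradle_rim (a point): Centre of the top of the fixed aluminium rim (inner diameter 76 mm, outer 94 mm) that surrounds the ring, 56 mm above the bench.
- cradle_ring (a joint): How far the red ring is pressed down, m: 0 = up (18 mm proud of the rim), 0.018 = level with the rim, 0.022 = bottom stop. Spring: about 4.5 N to start it moving, about 12.6 N at level, 14.5 N at the stop; the flask's weight alone does not lower it. It springs back up when released.
- jar: Bystander: pale, cloudy jar with a grey lid, 52 mm across, 85 mm tall, loose. Origin: centre of the underside.
- dome: Bystander: black dome, 58 mm across, 51 mm tall, loose. Origin: centre of the underside.
There are look-alikes about, which are no part of the job. What is shaped like the spool but green is not meant.

How it is judged:
By the outcome, as a careful person would: the job done as asked, in the order asked, and still so for the second after the job is handed in, while the arm keeps its last pose, push and grip.
It also fails if it takes over 58 s, if anything falls off the work surface, if the arm or the gripper's body presses on something with over 40 N, if the wrist force passes 120 N, or if a joint passes its speed limit or range.

## Working session

There is one attempt and no reset: what is moved stays moved. The work goes in short steps, Python scripts to look and compute and a tool call to move; the robot and the scene stay as the last step left them, time stands still between calls to the robot, and variables do not carry over. Pictures are saved under pics/ and viewed, at most 10 in all, crops included, and the job is handed in when it is done.

Besides the shell and the picture viewer there is one more tool, called after ">>>" as name(argument=value, ...), one argument or row to a line, values as JSON. play_rows: Moves the arm, as the interface text tells. Its arguments: {"type":"object","properties":{"deltas":{"type":"array"},"newtons":{"type":"number"}},"required":["deltas"]}

```bash
mkdir -p pics; ls
cat > h.py <<'E'
import numpy as np,cv2,pickle
from plant import robot
def snap(n,f):
    c=robot.read_camera(n); cv2.imwrite(f'pics/{f}.png',c['pixels']); pickle.dump(c,open(f'pics/{f}.pkl','wb')); return c
def load(f): return pickle.load(open(f'pics/{f}.pkl','rb'))
def ray(c,uv):
    p=cv2.undistortPoints(np.array([[uv]],float),np.array(c['mtx'],float),np.array(c['D'],float))[0,0]
    d=np.array(c['rotation'])@np.array([p[0],-p[1],-1]); return np.array(c['eye']),d/np.linalg.norm(d)
def onz(c,uv,z):
    e,d=ray(c,uv); return e+d*(z-e[2])/d[2]
def tri(*obs):
    A=np.zeros((3,3));b=np.zeros(3);R=[ray(c,uv) for c,uv in obs]
    for e,d in R:
        P=np.eye(3)-np.outer(d,d);A+=P;b+=P@e
    x=np.linalg.solve(A,b); return x,[np.linalg.norm(np.cross(x-e,d)) for e,d in R]
def proj(c,X):
    p=np.array(c['rotation']).T@(np.array(X)-np.array(c['eye'])); 
    return cv2.projectPoints(np.array([[p[0],-p[1],-p[2]]]),np.zeros(3),np.zeros(3),np.array(c['mtx'],float),np.array(c['D'],float))[0].ravel()
E
python3 - <<'E'
from h import *
for n in('scene','top'):
    c=snap(n,n+'0');print(n,c['eye'],np.round(c['rotation'],3).tolist(),c['mtx'],c['D'])
s=robot.read_state();print(s)
E
```

```text
pics
scene [ 1.27029666 -0.94882404  0.87112441] [0.956, 0.338, 0.584] [[488.33736364   0.         314.65095759]
 [  0.         488.33736364 211.86473812]
 [  0.           0.           1.        ]] [-0.04329672  0.          0.          0.          0.        ]
top [ 0.38026051 -0.00746837  1.53307822] [0.1, -0.084, -1.552] [[489.75483179   0.         313.4378769 ]
 [  0.         489.75483179 192.07215693]
 [  0.           0.           1.        ]] [0.05107678 0.         0.         0.         0.        ]
{'t': 0.1, 'q': array([-1.32741847e+00,  1.31098000e-01,  1.48918601e+00, -4.61239401e-05,
        1.52302175e+00, -8.53879790e-02]), 'dq': array([-6.67873627e-05, -8.48785145e-04, -1.35660892e-03, -1.19187119e-03,
       -3.69761845e-04,  3.77782242e-05]), 'joint_torque': array([ 5.16465698e-04, -5.61342108e+01, -4.93094087e+01,  7.69631588e-02,
        2.91003438e-02, -7.06519472e-05]), 'tool_pos': array([ 0.19360778, -0.56734226,  0.2176764 ]), 'orientation': array([-3.09756075e+00, -5.13826136e-01,  2.84334911e-04]), 'force': array([-0.40285714, -0.53471531,  0.17921667]), 'wrist_torque': array([ 0.04075435,  0.04903972, -0.0539082 ]), 'gripper_force': 0.0, 'opening': 0.09317025580268358}
```

View pics/scene0.png

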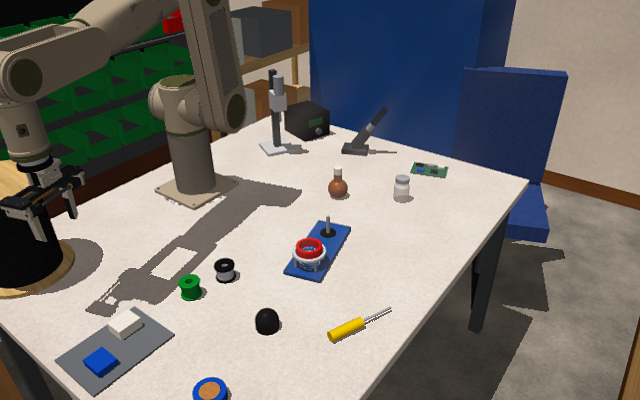

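View pics/top0.png

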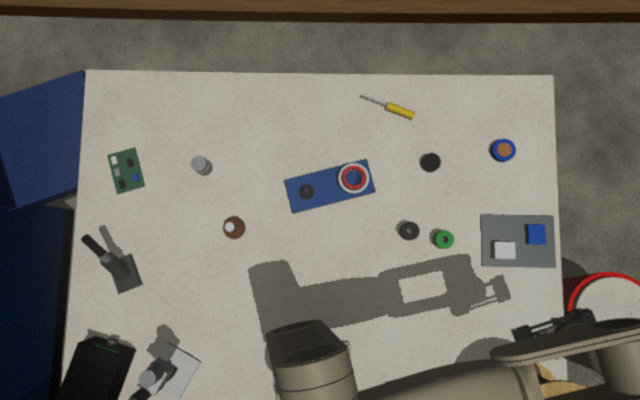

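The black/silver spool is at scene (225,269) and top (409,230). The green look-alike is at (190,287)/(443,239) and the black dome at (267,321)/(430,162). The flask is at (338,183)/(234,227), with the jar at (402,188)/(201,165). The spindle is at (328,220)/(307,190) and the red ring at (309,248)/(354,178). The blue/orange ring at (210,390)/(503,150) is a look-alike. Next: one enlarged composite of these.

```bash
sed -i "s/c=robot.read_camera(n);/c=robot.read_camera(n); c['rotation']=cv2.Rodrigues(np.array(c['rotation'],float))[0];/" h.py
python3 - <<'E'
from h import *
for n in('scene0','top0'):
    c=load(n); c['rotation']=cv2.Rodrigues(np.array(c['rotation'],float))[0]; pickle.dump(c,open(f'pics/{n}.pkl','wb'))
s=load('scene0');t=load('top0')
def crop(c,u,v,w,h,k): return cv2.resize(c['pixels'][v:v+h,u:u+w],None,fx=k,fy=k,interpolation=cv2.INTER_CUBIC)
# each 266x300
A=[crop(s,200,245,44,50,6),crop(s,318,160,44,50,6),crop(s,285,205,66,75,4)]
B=[crop(t,388,205,44,50,6),crop(t,212,202,44,50,6),crop(t,283,150,100,75,4)]
a=np.hstack(A);b=np.hstack(B);W=max(a.shape[1],b.shape[1])
pad=lambda i:cv2.copyMakeBorder(i,0,0,0,W-i.shape[1],cv2.BORDER_CONSTANT)
o=np.vstack([pad(a),pad(b)]);o=o[:,:800] if W<=800 else o;print(o.shape);
cv2.imwrite('pics/comp.png',o[:, :800])
x,e=tri((s,(225,262)),(t,(409,230)));print('spool top',x,e)
x,e=tri((s,(328,215)),(t,(306,191)));print('spindle',x,e)
x,e=tri((s,(309,243)),(t,(354,177)));print('ring',x,e)
x,e=tri((s,(338,170)),(t,(236,226)));print('cap',x,e)
E
```

```text
(600, 928, 3)
spool top [ 0.4449812  -0.28086187  0.05018307] [np.float64(0.0004610497058780124), np.float64(0.00046104970587793563)]
spindle [0.55733241 0.03264179 0.07708577] [np.float64(0.0025395059056281546), np.float64(0.002539505905628073)]
ring [ 0.60004316 -0.11174297  0.07933717] [np.float64(0.0005635479454099542), np.float64(0.0005635479454098989)]
cap [0.44979129 0.23499801 0.10679482] [np.float64(0.0048150247873175005), np.float64(0.0048150247873173695)]
```

View pics/comp.png

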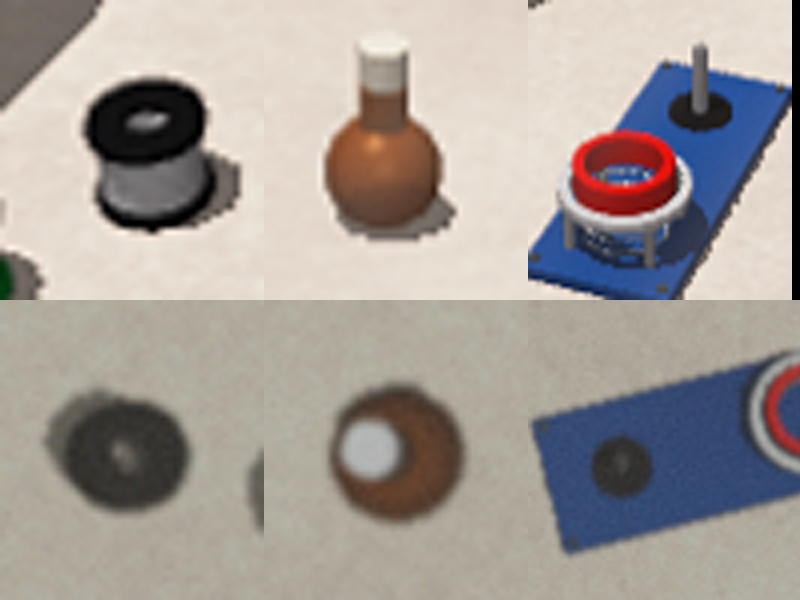

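Run:
```python
from h import *
s=load('scene0');t=load('top0')
for n,a,b,z in [('spool',(224.1,264.4),(408.4,230.8),.046),('cap',(337.4,166.8),(229.1,226.4),.11),('seat',(327.6,232),(306.1,191.4),.018),('tip',(327.6,216.1),(305.9,190.1),.078),('ring',(308.9,243.9),(353.7,177.7),.074)]:
    x,e=tri((s,a),(t,b));print(n,x.round(4),round(e[0],4),onz(s,a,z).round(4)[:2],onz(t,b,z).round(4)[:2])
```

```text
spool [ 0.4422 -0.2815  0.0411] 0.0015 [ 0.4459 -0.2865] [ 0.443  -0.2795]
cap [0.4436 0.2504 0.1113] 0.001 [0.4415 0.2517] [0.4444 0.2513]
seat [0.5606 0.0317 0.0178] 0.0009 [0.5601 0.0308] [0.5612 0.0322]
tip [0.5588 0.0318 0.0745] 0.0006 [0.5624 0.028 ] [0.558  0.0313]
ring [ 0.5987 -0.111   0.0752] 0.0008 [ 0.5982 -0.1091] [ 0.5983 -0.1116]
```

>>> play_rows(
  deltas=[0, 0, 0, 6.27, 90, 0, 0, 0, 6.27, 90, 0, 0, 0, 6.27, 90, 25, -29, 0, 0, 75, 25, -29, 0, 0, 75, 25, -29, 0, 0, 75, 25, -29, 0, 0, 75, 25, -29, 0, 0, 75],
  newtons=25,
)

```text
t: 0.77
tool_pos: [0.3193, -0.4211, 0.2181]
orientation: [-3.141, 0.0, 0.001]
force: [-0.4, -0.8, 0.2]
opening: 0.0755
gripper_force: 0.0
```

>>> play_rows(
  deltas=[25, -29, 0, 0, 75, 25, -29, 0, 0, 75, 25, -29, 0, 0, 75, 20, -29, 0, 0, 75, 15, -29, 0, 0, 75, 0, 0, 0, 0, 75, 0, 0, 0, 0, 75, 0, 0, 0, 0, 75],
)

```text
t: 1.43
tool_pos: [0.4283, -0.278, 0.2184]
orientation: [3.141, 0.002, -0.001]
force: [-1.3, -0.4, -0.2]
opening: 0.0749
gripper_force: 0.0
```

Run:
```python
from h import *
c=snap('wrist','w1');s=robot.read_state();print(s['t'],s['tool_pos'],s['orientation'],s['force'],s['opening'])
print(c['eye'],c['rotation'].round(3).tolist(),c['mtx'],c['D'])
print(proj(c,[.443,-.281,.046]))
```

```text
1.4833 [ 0.42807899 -0.27846011  0.21841392] [ 3.14141602e+00  1.59186646e-05 -9.24153350e-04] [-0.52953981 -0.41117845  0.10636064] 0.07527210775450326
[ 0.49878576 -0.27763091  0.38548727] [[0.001, 0.966, 0.259], [-1.0, 0.001, -0.0], [-0.001, -0.259, 0.966]] [[299.7274181    0.         320.48303988]
 [  0.         299.7274181  199.00941752]
 [  0.           0.           1.        ]] [-0.00078353  0.          0.          0.          0.        ]
[323.51757663 169.24970292]
```

View pics/w1.png

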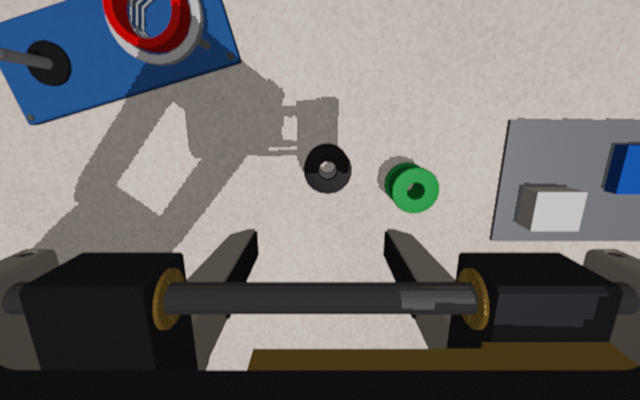

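The wrist view confirms the choice: black spool centred at (327.5,168.5), green one at (414,188). Spindle and ring are at upper left.

>>> play_rows(
  deltas=[8, 7, 30, 0, 75, 8, 0, 35, 0, 75, 0, 0, 35, 0, 75, 0, 0, 35, 0, 75, 0, 0, 30, 0, 75, 0, 0, 20, 0, 75, 0, 0, 10, 0, 75, 0, 0, 0, 0, 75, 0, 0, 0, 0, 75],
)

```text
t: 2.23
tool_pos: [0.4443, -0.2857, 0.024]
orientation: [-3.142, 0.001, 0.0]
force: [0.5, -0.3, 1.2]
opening: 0.075
gripper_force: 0.0
```

Run:
```python
from h import *
c=snap('wrist','w2');s=robot.read_state();print(s['t'],s['tool_pos'],s['force'])
cv2.imwrite('pics/w2c.png',cv2.resize(c['pixels'][130:350,180:460],None,fx=2.5,fy=2.5))
```

```text
2.2833 [ 0.44520978 -0.28607372  0.02511876] [-0.37461411 -0.91175976 -0.63537351]
```

View pics/w2c.png

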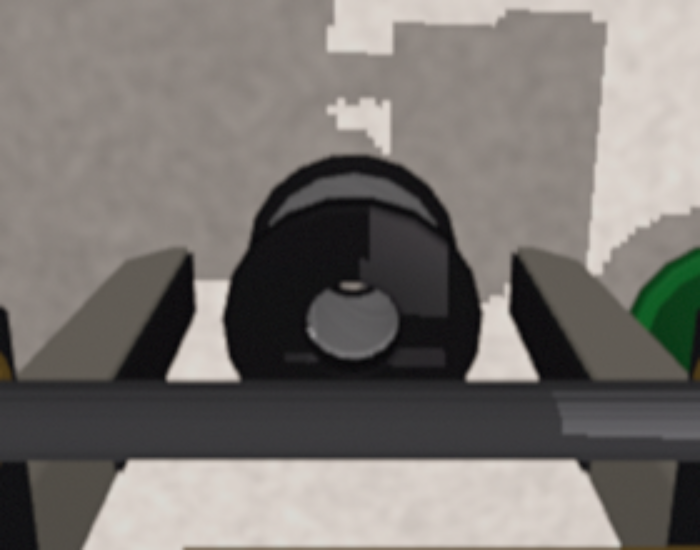

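The spool's bore is at crop (353,320), full-frame about (321,258), centred between the fingers. I'll check x there, then grip.

Run:
```python
from h import *
print(onz(load('w2'),(320.8,257.8),.046), onz(load('w1'),(327.5,168.5),.046))
```

```text
[ 0.44365024 -0.28552559  0.046     ] [ 0.44386982 -0.28554235  0.046     ]
```

>>> play_rows(
  deltas=[0, 0, 0, 0, 50, 0, 0, 0, 0, 50, 0, 0, 0, 0, 50, 0, 0, 0, 0, 50, 0, 0, 0, 0, 50, 0, 0, 0, 0, 50],
  newtons=30,
)

```text
t: 2.78
tool_pos: [0.4454, -0.2854, 0.0249]
orientation: [3.14, 0.001, 0.002]
force: [-0.4, -0.1, 7.0]
opening: 0.0553
gripper_force: 30.0
```

>>> play_rows(
  deltas=[0, 0, -20, 0, 50, 0, 0, -35, 0, 50, 0, 0, -35, 0, 50, 0, 0, -25, 0, 50, 10, -25, 0, 0, 50, 12, -35, 0, 0, 50, 13, -37, 0, 0, 50, 13, -37, 0, 0, 50, 13, -37, 0, 0, 50, 13, -37, 0, 0, 50],
)

```text
t: 3.62
tool_pos: [0.5184, -0.0747, 0.1384]
orientation: [-3.141, -0.001, 0.001]
force: [1.7, -1.0, -1.0]
opening: 0.0554
gripper_force: 30.0
```

>>> play_rows(
  deltas=[13, -37, 0, 0, 50, 12, -32, 0, 0, 50, 10, -25, 0, 0, 50, 7, -15, 0, 0, 50, 0, 0, 0, 0, 50, 0, 0, 0, 0, 50, 0, 0, 0, 0, 50, 0, 0, 0, 0, 50],
)

```text
t: 4.28
tool_pos: [0.56, 0.0314, 0.1384]
orientation: [3.141, -0.001, -0.001]
force: [-0.6, -0.2, -3.1]
opening: 0.055
gripper_force: 30.0
```

Run:
```python
from h import *
c=snap('wrist','w3');a=snap('scene','s3');b=snap('top','t3');
for i in range(3):
    s=robot.read_state();print(s['t'],s['tool_pos'],s['force'],s['opening'])
for k in (a,b,c): print(proj(k,[.5595,.0315,.078]))
r=lambda i,k:cv2.resize(i,None,fx=k,fy=k,interpolation=cv2.INTER_CUBIC)
A=r(a['pixels'][140:260,270:390],3.33);B=r(c['pixels'][180:300,260:380],3.33)
cv2.imwrite('pics/c3.png',np.hstack([A,B]))
```

```text
4.4333 [0.56024633 0.03139269 0.13865988] [-0.4907063   0.24180213 -2.73237315] 0.05564256687277228
4.4333 [0.56024633 0.03139269 0.13865988] [-0.4907063   0.24180213 -2.73237315] 0.05564256687277228
4.4333 [0.56024633 0.03139269 0.13865988] [-0.4907063   0.24180213 -2.73237315] 0.05564256687277228
[327.51774024 215.25993351]
[305.855729   189.58979341]
[320.76386426 211.14488005]
```

View pics/c3.png

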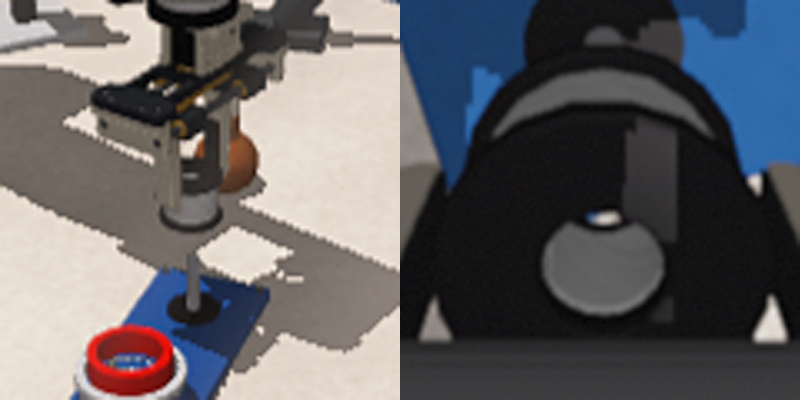

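Run:
```python
from h import *
c=load('w3');a=load('s3');zt=.1387+.046-.0245
print('bore',onz(c,(321.1,259.4),zt)); print('right',a['rotation'][:,0])
for z in (.018,.078,.114,.16): print(z,proj(a,[.5595,.0315,z]),proj(c,[.5595,.0315,z]))
# spindle & spool centre columns in scene by subpixel gradient
g=cv2.cvtColor(a['pixels'],cv2.COLOR_BGR2GRAY).astype(int)
for r in (201,204,206,218,221,224,227,229): print(r,g[r,312:345].tolist())
```

```text
bore [0.55834528 0.03136211 0.1602    ]
right [ 0.79747126  0.60310874 -0.01730427]
0.018 [327.57678853 231.8251711 ] [320.73399258 193.04239955]
0.078 [327.51774024 215.25993351] [320.76386426 211.14488005]
0.114 [327.48037118 204.95779176] [320.78995951 226.95955828]
0.16 [327.43035727 191.37835194] [320.83991913 257.23883545]
201 [104, 104, 105, 106, 110, 111, 90, 93, 103, 120, 105, 102, 111, 119, 123, 123, 123, 119, 117, 116, 115, 109, 99, 80, 109, 111, 109, 108, 107, 105, 163, 166, 227]
204 [105, 107, 107, 108, 111, 88, 45, 58, 106, 111, 110, 112, 116, 119, 119, 121, 121, 119, 118, 117, 111, 108, 80, 41, 39, 104, 111, 108, 110, 111, 108, 108, 109]
206 [108, 106, 107, 107, 108, 112, 65, 40, 42, 58, 77, 101, 122, 127, 129, 126, 126, 125, 104, 89, 76, 49, 33, 28, 90, 109, 109, 108, 107, 107, 107, 107, 108]
218 [117, 102, 108, 110, 110, 111, 111, 113, 111, 113, 112, 109, 110, 111, 83, 91, 90, 87, 153, 221, 223, 219, 219, 218, 219, 222, 223, 223, 224, 224, 225, 223, 223]
221 [221, 222, 222, 226, 205, 126, 82, 71, 75, 86, 76, 86, 63, 73, 80, 90, 92, 97, 107, 107, 103, 102, 99, 161, 164, 226, 229, 226, 225, 223, 222, 224, 224]
224 [217, 220, 228, 162, 91, 84, 84, 85, 85, 83, 83, 83, 82, 80, 80, 88, 91, 80, 69, 41, 38, 37, 37, 43, 44, 47, 55, 64, 69, 145, 154, 157, 230]
227 [228, 147, 88, 81, 84, 85, 86, 84, 83, 83, 83, 82, 82, 66, 77, 91, 91, 82, 58, 53, 58, 43, 40, 40, 42, 41, 41, 42, 42, 41, 44, 45, 44]
229 [109, 82, 83, 85, 84, 82, 83, 82, 84, 70, 45, 36, 30, 26, 91, 93, 92, 81, 31, 18, 22, 25, 34, 41, 42, 41, 43, 41, 44, 44, 44, 46, 49]
```

The spool's axis is about 0.8 px left of the spindle in the scene view. In the wrist view it is aligned in y. I'll correct by a small shift and descend.

>>> play_rows(
  deltas=[1.5, -0.7, 0, 0, 50, 0, 0, 15, 0, 50, 0, 0, 15, 0, 50, 0, 0, 15, 0, 50, 0, 0, 0, 0, 50],
)

```text
t: 4.85
tool_pos: [0.5597, 0.0327, 0.0902]
orientation: [-3.141, 0.0, 0.008]
force: [-1.2, -0.5, -3.2]
opening: 0.0554
gripper_force: 30.0
```

>>> play_rows(
  deltas=[0, 0, 15, 0, 50, 0, 0, 15, 0, 50, 0, 0, 10, 0, 50, 0, 0, 5, 0, 50, 0, 0, 3, 0, 50, 0, 0, 0, 0, 50, 0, 0, 0, 0, 50],
)

```text
t: 5.43
tool_pos: [0.5625, 0.033, 0.0464]
orientation: [3.142, 0.001, 0.001]
force: [0.0, -0.4, -2.3]
opening: 0.0557
gripper_force: 30.0
```

>>> play_rows(
  deltas=[0, 0, 1.5, 0, 50, 0, 0, 1, 0, 50, 0, 0, 0, 0, 50, 0, 0, 0, 0, 50],
)

```text
t: 5.77
tool_pos: [0.5621, 0.0331, 0.0433]
orientation: [3.142, 0.001, 0.0]
force: [1.4, 0.4, -1.4]
opening: 0.0556
gripper_force: 30.0
```

>>> play_rows(
  deltas=[0, 0, 0.8, 0, 50, 0, 0, 0, 0, 50, 0, 0, 0, 0, 50],
)

```text
t: 6.02
tool_pos: [0.5623, 0.0331, 0.043]
orientation: [3.142, 0.001, 0.001]
force: [-2.1, -0.2, 3.9]
opening: 0.0555
gripper_force: 30.0
```

>>> play_rows(
  deltas=[0, 0, 0.7, 0, 50, 0, 0, 0, 0, 50, 0, 0, 0, 0, 50],
)

```text
t: 6.27
tool_pos: [0.5624, 0.0331, 0.0429]
orientation: [3.142, 0.001, 0.001]
force: [-5.5, 0.5, 10.3]
opening: 0.0554
gripper_force: 30.0
```

Seated: the force builds at the expected height. I'll release, rise and move towards the flask.

>>> play_rows(
  deltas=[0, 0, 0, 0, 75, 0, 0, 0, 0, 75, 0, 0, 0, 0, 75, 0, 0, 0, 0, 75, 0, 0, 0, 0, 75, 0, 0, -15, 0, 75, 0, 0, -35, 0, 75, 0, 0, -35, 0, 75, 0, 0, -35, 0, 75, 0, 0, -35, 0, 75],
)

```text
t: 7.1
tool_pos: [0.5616, 0.033, 0.198]
orientation: [-3.142, -0.001, 0.001]
force: [0.6, -0.3, -0.2]
opening: 0.0748
gripper_force: 0.0
```

>>> play_rows(
  deltas=[-12, -22, 0, 0, 65, -17, -31, 0, 0, 65, -19, -35, 0, 0, 65, -19, -35, 0, 0, 65, -19, -35, 0, 0, 65, -17, -31, 0, 0, 65, -14, -27, 0, 0, 65, 0, 0, 0, 0, 65, 0, 0, 0, 0, 65, 0, 0, 0, 0, 65],
)

```text
t: 7.93
tool_pos: [0.445, 0.2486, 0.1965]
orientation: [3.141, 0.002, 0.0]
force: [0.2, -0.7, 1.2]
opening: 0.0652
gripper_force: 0.0
```

Run:
```python
from h import *
c=snap('wrist','w4');a=snap('scene','s4')
s=robot.read_state();print(s['t'],s['tool_pos'],s['force'],s['opening'])
print(proj(c,[.4436,.2504,.11]))
r=lambda i,k:cv2.resize(i,None,fx=k,fy=k,interpolation=cv2.INTER_CUBIC)
A=r(a['pixels'][200:290,280:360],5);B=r(c['pixels'][80:305,220:420],2)
cv2.imwrite('pics/c4.png',np.hstack([A,B]))
```

```text
8.0333 [0.44545678 0.2479733  0.19654656] [0.03098471 0.10048774 0.30249373] 0.06518307528079799
[318.86941304 203.38710384]
```

View pics/c4.png

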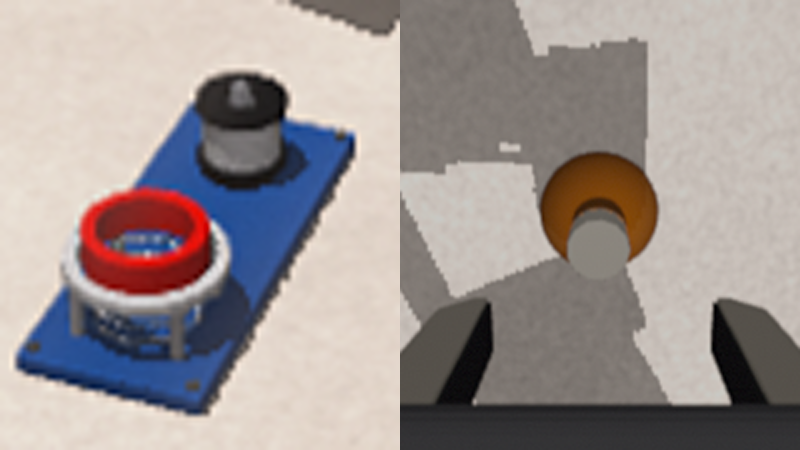

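The spool sits flat on its seat with the spindle through it. The flask cap is at about (319,204.5), as predicted. I'll grasp by the neck.

>>> play_rows(
  deltas=[-2, -2.4, 25, 0, 65, 0, 0, 35, 0, 65, 0, 0, 35, 0, 65, 0, 0, 21, 0, 65, 0, 0, 10, 0, 65, 0, 0, 0, 0, 65],
)

```text
t: 8.53
tool_pos: [0.4414, 0.2495, 0.0679]
orientation: [3.139, -0.002, -0.007]
force: [0.5, -0.1, -0.4]
opening: 0.065
gripper_force: 0.0
```

>>> play_rows(
  deltas=[0, 0, 0, 0, 20, 0, 0, 0, 0, 20, 0, 0, 0, 0, 20, 0, 0, 0, 0, 20, 0, 0, 0, 0, 20, 0, 0, 0, 0, 20, 0, 0, 0, 0, 20, 0, 0, 0, 0, 20, 0, 0, 0, 0, 20],
  newtons=50,
)

```text
t: 9.28
tool_pos: [0.4433, 0.2516, 0.0712]
orientation: [-3.141, -0.001, -0.001]
force: [-1.0, -0.2, 4.4]
opening: 0.0272
gripper_force: 50.0
```

>>> play_rows(
  deltas=[0, 0, -15, 0, 20, 0, 0, -30, 0, 20, 0, 0, -35, 0, 20, 0, 0, -30, 0, 20, 0, 0, -20, 0, 20, 8, 20, 0, 0, 20, 12, 28, 0, 0, 20, 14, 32, 0, 0, 20, 14, 32, 0, 0, 20, 14, 32, 0, 0, 20],
)

```text
t: 10.12
tool_pos: [0.5047, 0.1061, 0.1999]
orientation: [3.142, 0.002, -0.002]
force: [0.3, 0.6, -2.1]
opening: 0.0274
gripper_force: 50.0
```

>>> play_rows(
  deltas=[14, 32, 0, 0, 20, 14, 32, 0, 0, 20, 14, 32, 0, 0, 20, 14, 32, 0, 0, 20, 14, 32, 0, 0, 20, 12, 29, 0, 0, 20, 8, 20, 0, 0, 20, 4, 10, 0, 0, 20, 0, 0, 0, 0, 20, 0, 0, 0, 0, 20],
)

```text
t: 10.95
tool_pos: [0.5985, -0.1111, 0.1998]
orientation: [-3.141, 0.0, 0.003]
force: [-1.1, 0.3, -1.8]
opening: 0.0273
gripper_force: 50.0
```

>>> play_rows(
  deltas=[0, 0, 15, 0, 20, 0, 0, 15, 0, 20, 0, 0, 5, 0, 20, 0, 0, 0, 0, 20, 0, 0, 0, 0, 20, 0, 0, 0, 0, 20],
)

```text
t: 11.45
tool_pos: [0.5995, -0.111, 0.1668]
orientation: [3.141, 0.002, 0.002]
force: [-0.0, -0.2, -2.5]
opening: 0.0269
gripper_force: 50.0
```

Run:
```python
from h import *
c=snap('wrist','w5');a=snap('scene','s5')
s=robot.read_state();print(s['t'],s['tool_pos'],s['force'],s['opening'])
for z in (.074,.095,.124): print(proj(a,[.599,-.112,z]),proj(c,[.599,-.112,z]))
r=lambda i,k:cv2.resize(i,None,fx=k,fy=k,interpolation=cv2.INTER_CUBIC)
A=r(a['pixels'][170:290,260:360],4);B=r(c['pixels'][90:330,220:420],2)
cv2.imwrite('pics/c5.png',np.hstack([A,B]))
```

```text
11.55 [ 0.59967503 -0.11138508  0.16695662] [-0.37692876  0.56572396 -2.13748757] 0.027303389052564277
[308.48128061 244.50955796] [322.00557089 200.5910577 ]
[308.29355978 238.27540545] [322.11834428 207.21193394]
[308.029067   229.48597202] [322.30810677 218.35295734]
```

View pics/c5.png

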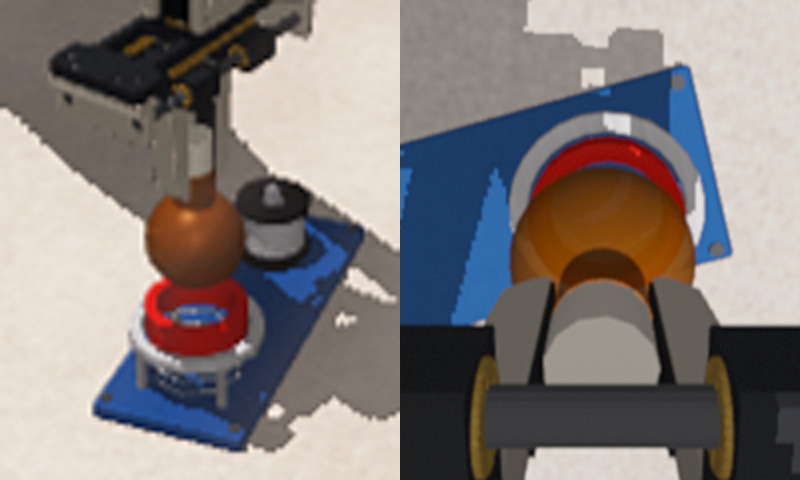

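The flask is centred over the ring: 194.5 vs 195.5 in the scene crop, and about 1 mm off in the wrist view. I'll lower it in.

>>> play_rows(
  deltas=[0, 1, 10, 0, 20, 0, 0, 10, 0, 20, 0, 0, 7, 0, 20, 0, 0, 2, 0, 20, 0, 0, 2, 0, 20, 0, 0, 2, 0, 20, 0, 0, 1, 0, 20, 0, 0, 0, 0, 20, 0, 0, 0, 0, 20],
)

```text
t: 12.3
tool_pos: [0.5995, -0.1128, 0.1323]
orientation: [3.141, 0.001, 0.002]
force: [1.7, -1.5, 2.8]
opening: 0.0271
gripper_force: 50.0
```

>>> play_rows(
  deltas=[0, 0, 2, 0, 20, 0, 0, 2, 0, 20, 0, 0, 2, 0, 20, 0, 0, 2, 0, 20, 0, 0, 1, 0, 20, 0, 0, 0, 0, 20, 0, 0, 0, 0, 20],
)

```text
t: 12.88
tool_pos: [0.5997, -0.1128, 0.1234]
orientation: [3.141, 0.001, 0.003]
force: [1.6, -1.9, 7.3]
opening: 0.0273
gripper_force: 50.0
```

>>> play_rows(
  deltas=[0, 0, 2, 0, 20, 0, 0, 2, 0, 20, 0, 0, 2, 0, 20, 0, 0, 2, 0, 20, 0, 0, 1, 0, 20, 0, 0, 0, 0, 20, 0, 0, 0, 0, 20, 0, 0, 0, 0, 20],
)

```text
t: 13.55
tool_pos: [0.5999, -0.1129, 0.1151]
orientation: [3.141, 0.001, 0.003]
force: [-0.4, -0.5, 10.8]
opening: 0.0275
gripper_force: 50.0
```

>>> play_rows(
  deltas=[0, 0, 1, 0, 20, 0, 0, 0, 0, 20, 0, 0, 0, 0, 20, 0, 0, 0, 0, 20],
)

```text
t: 13.88
tool_pos: [0.5999, -0.1129, 0.1142]
orientation: [3.141, 0.001, 0.003]
force: [-0.8, -0.3, 10.2]
opening: 0.0274
gripper_force: 50.0
```

>>> play_rows(
  deltas=[0, 0, 1, 0, 20, 0, 0, 0.5, 0, 20, 0, 0, 0, 0, 20, 0, 0, 0, 0, 20, 0, 0, 0, 0, 20],
)

```text
t: 14.3
tool_pos: [0.6001, -0.1129, 0.1136]
orientation: [3.141, 0.001, 0.004]
force: [-2.2, -0.2, 17.1]
opening: 0.0276
gripper_force: 50.0
```

Run:
```python
from h import *
c=snap('wrist','w6');a=snap('scene','s6')
s=robot.read_state();print(s['t'],s['tool_pos'],s['force'],s['opening'])
r=lambda i,k:cv2.resize(i,None,fx=k,fy=k,interpolation=cv2.INTER_CUBIC)
A=r(a['pixels'][170:290,260:360],5);
cv2.imwrite('pics/c6.png',A)
```

```text
14.4 [ 0.60013079 -0.11292673  0.11363828] [-2.49574876 -0.78886935 15.93943463] 0.02755257858934501
```

View pics/c6.png

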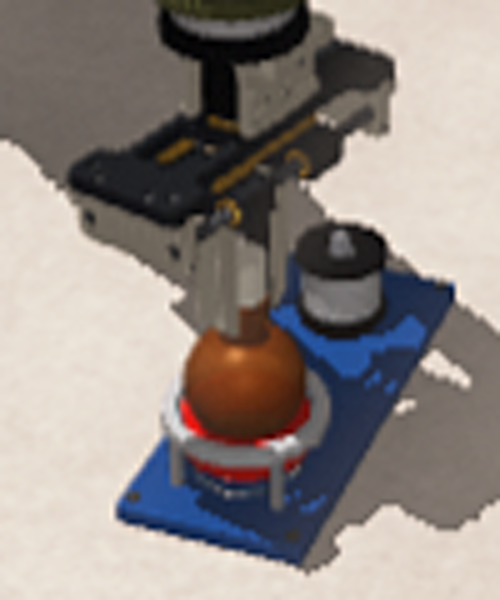

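The force step shows the ring at its bottom stop, and the picture shows it level with or below the rim. The flask is upright and still gripped, and the spool is seated.

```bash
python3 -c "
from plant import robot
print(robot.close_job())"
```

```text
the job is handed in; nothing more can be done
None
```

The spool is seated on its spindle and released, and the gripper still holds the flask upright, pressing the ring to its bottom stop below the rim. I handed the job in at about 14 s; the jar and dome were not touched, and no verdict was returned.

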